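# Tip a sharpening stone out of its flush case and lay it out for use

## Robot

A 6-joint arm with a two-finger parallel gripper is mounted at the origin on a cart in front of the work surface, level with it; the furniture and walls round the work are solid. World frame = base frame: x ahead of the robot, y to its left, z up, the work surface at z = 0. Lengths are in m, angles in rad, forces in N, time in s.
With the tool pointing down it reaches from about 0.3 to 0.775 m from the base axis. Payload 14.6 kg.
Tool frame: the origin (TCP) lies between the finger pads; the fingertips stand 14 mm ahead of it and the grasp point (between the pads) lies 5 mm behind it; z points along the fingers, y is the line along which they close (so a half turn about z gives the same grasp; the last joint's range is limited). The gripper opens to 94 mm and grips with 3 to 60 N. Pads are 16 mm wide; open, the fingers measure 119 mm over their backs; the gripper's body (75 mm by 177 mm) begins 78 mm behind the grasp point.
Start: joints at [1.215, 0.3, 1.521, -0, 1.321, -0.067], TCP at [0.157, 0.527, 0.219] pointing down, gripper open.
Joint ranges: [-3.03, 3.03], [-0.79, 2.21], [0.23, 2.52], [-1.04, 4.18], [0, 3.07], [-2.55, 2.55]. Speed limits (rad/s): [2.22, 2.22, 2.57, 3.14, 3.14, 3.14].

## Interface

Orientations are given as [roll, pitch, yaw] about the fixed x, y, z axes, in that order (R = Rz(yaw) Ry(pitch) Rx(roll)).
In Python, from station import ctrl gives the robot as it stands. The module is installed in compiled form; this text tells all that it offers.
- The arm moves only by the tool move_arm, never from a script. Its argument "targets" is a list of rows, each a list of 7 numbers: the opening, from -1 (shut) to 1 (fully open), then the shift along the tool's x, y, z in units of 50 mm (1.0 is 50 mm), then the turn, a rotation vector about the tool's x, y, z in rad. A call has 1 to 12 rows; each row is the pose to reach, as a shift and turn from the pose commanded when the call began, along the tool's axes at that moment; what a row does not reach only later rows make up. A row lasts 1/10 s, in which the tool goes at most 50 mm and 8.59 degrees, less where a joint would pass 70% of its speed; a pose out of reach is approached as far as the arm can. A call with a gripper value outside its range is refused whole. The fingers move at their own pace and stop on an object; "grip_force" is the grip in N (left out, the last holds). Time passes only in rows, so rows that repeat a pose let the fingers close. It gives the time, the measured TCP pose, the force, the opening and the grip force at its end, in the units of the state.
- ctrl.get_obs(): the state, without advancing time (a new reading comes with each control period).
- ctrl.camera(name): name is "scene" or "top" or "wrist"; returns (picture, depth): 480x640x3 uint8, red, green, blue; 480x640 float32, m along the optical axis (not along the pixel's ray), 0 where there is no reading.
- ctrl.camera_params(name): a dict with "intrinsics" (3x3 intrinsics, pixels), "k1" (the pictures are not rectified: a ray, as slopes to the right and down, at radius r is drawn at 1 + k1 r^2 times it, then the intrinsics apply), "rvec" (rotation vector, rad) and "tvec" (3), from world to camera coordinates, as OpenCV has them; the wrist camera has in their place "T_tool_cam" (4x4, takes a point from camera to tool coordinates, whose origin is the TCP and whose axes are the flange's). Camera axes: x right, y down, z forward; pixel columns grow to the right and rows downward; lengths in m; the calibration is good to about 2 mm. A picture is of the moment at which its call begins: read the wrist's pose just before it. camera_params takes no time and is no camera call.
- ctrl.hand_in(): hands the job in; it is judged then, once.
Trained networks look in the newest picture that a camera, given by its name, has taken for a name from the list of things; names that differ only in an ending like _2 or _b are one class to them, and where a whole thing is asked for, a point or a joint stands for the part that bears it (a point fixed in the world has none). Each returns a list of dicts, best first, with "score" (0 to 1); they miss things now and then, are a little off and sometimes report something else, mostly with a low value. They report only what shows in the picture. A call takes as long as a camera call.
- ctrl.cut_out(camera, target): "region" (480x640 bool, what is visible of it) and "point" ([column, row] in pixels, amid what is visible of it).
- ctrl.tip_of(camera, target): "point" ([column, row] in pixels: a listed point, or the origin of a listed thing).
The state is a dict: "time_s": time; "qpos": joint angles; "joint_vel": joint speeds; "tau": joint torques, N m; "ee_pos": TCP position; "eef_rot": TCP orientation; "force": force on the tool from outside, world axes, zero at the start; "moment": the same for the moment, N m; "grip_width": finger opening in m; "grip_force": force on a finger pad.
Only numpy, scipy, OpenCV 4.12 (cv2) and the standard library are available. Lean on these libraries where they do the work, as an engineer would, in place of code of your own. Each camera call takes 0.05 s, during which the arm holds its last target. There are 200 camera calls.

## Task

Get the sharpening stone ready for use: it lies flush in its wooden case, on a bed that rocks at one end only, so press lightly on one end, feel which end gives way, and tip the other end up. Take the stone by the raised end, lift it out and lay it flat, same side up, in the middle of the rubber mat and lengthwise along it, then let go. The stone is brittle: do not press hard or drop it, and leave the other things where they stand.

Things in the scene. Friction and masses are not known exactly. Their poses are not given: they have to be found in the camera images.
- stone: sharpening stone, a plain grey two-layer slab 160 x 56 x 20 mm, about 0.25 kg. Origin: centre of its underside; x along its 160 mm length, y across its 56 mm width, z out of its top face. At first it lies in the case, its length along the case's, its top level with the rim. Pressed against the case or bed with more than 60 N, it breaks
- case: fixed open wooden case 194 x 81 mm, 56 mm high, walls 10 mm thick. Origin: centre of its underside; x along its length, z up; its two ends look the same. Its pocket is 174 x 61 mm: gaps of 7 mm at the stone's ends, 2.5 mm at its sides. In it a rocking bed, 36 mm above the case's underside, carries the stone
- bed_axis (a point): cross axis (along the case's y, 29 mm above its underside, under the stone's centre) about which bed and stone rock together, by at most 0.30 rad. One end yields at 2 to 6 N (press about 60 mm from the centre): it sinks some 20 mm, the other end rises as much, and friction keeps it so. The other end rests hard. Which end yields cannot be seen: press to feel it
- mat: fixed black rubber mat lying on the worktop, 230 x 110 x 3 mm. Origin: centre of its underside; x along its 230 mm length, y across it, z up; its top is at 3 mm
- lemon: loose lemon 72 x 57 x 58 mm, a bystander; origin near its underside
- garlic: loose garlic bulb 56 x 56 x 56 mm, a bystander; origin at its underside
- mug: loose purple mug 80 x 110 x 89 mm, a bystander; origin at its underside
- tin: loose low tin, 86 mm across, 40 mm high, a bystander; origin at its underside

How it is judged:
On the way, in this order (a step that is already met when the one before it is completed fails the run):
1. the stone lies tipped in its case, one end raised (angle between stone's own z axis and vertical above 0.2 rad and z of stone in the frame of case below 0.045 m and horizontal distance between stone and case below 0.02 m), for 0.2 s.
2. the stone is lifted clear of the case (z of stone in the frame of case above 0.09 m), for 0.1 s.
At the end, for the whole second after the job is handed in: the stone lies flat (within 0.05 rad), its first top side up, on the mat, its centre within 30 mm along and 22 mm across of the mat's centre, its length within 0.17 rad of the mat's length (either way round), released and at rest (x of stone in the frame of mat between -0.03 and 0.03 m and y of stone in the frame of mat between -0.022 and 0.022 m and z of stone in the frame of mat below 0.008 m and angle between stone's own z axis and vertical below 0.05 rad and angle between the x axis of stone and the x axis of mat, either way round below 0.17 rad and contact force between stone and the fingers below 0.1 N and linear speed of stone below 0.01 m/s); the robot touches nothing.
It fails at once if the stone is pressed against its case or bed with more than 60 N (contact force between stone and case above 60 N).
It fails at once if the stone is dropped or thrown (faster than 0.7 m/s while the fingers do not touch it) (linear speed of stone above 0.7 m/s and contact force between stone and the fingers below 0.1 N).
It fails at once if a bystander (lemon, garlic, mug or tin) is moved more than 30 mm (distance of any of lemon, garlic, mug, tin from where it was at the start of the episode above 0.03 m).
It also fails if it takes over 54 s, if anything falls off the work surface, if the arm or the gripper's body presses on something with over 40 N, if the wrist force passes 120 N, or if a joint passes its speed limit or range.

## Working session

There is one attempt and no reset: what is moved stays moved. The work goes in short steps, Python scripts to look and compute and a tool call to move; the robot and the scene stay as the last step left them, time stands still between calls to the robot, and variables do not carry over. Pictures are saved under pics/ and viewed, at most 10 in all, crops included, and the job is handed in when it is done.

Besides the shell and the picture viewer there is one more tool, called in YAML: its name, and indented under it one key for each argument. move_arm: Moves the arm, as the interface text tells. Its arguments: {"type":"object","properties":{"targets":{"type":"array"},"grip_force":{"type":"number"}},"required":["targets"]}

```bash
mkdir -p pics; cat > h.py <<'E'
import numpy as np, cv2
from scipy.spatial.transform import Rotation as R
from station import ctrl
def cam(name):
    p=ctrl.camera_params(name); K=np.array(p["intrinsics"],float); k1=p["k1"]
    if "rvec" in p:
        Rm=cv2.Rodrigues(np.array(p["rvec"],float))[0]; t=np.array(p["tvec"],float).ravel()
        T=np.eye(4); T[:3,:3]=Rm.T; T[:3,3]=-Rm.T@t
    else:
        o=ctrl.get_obs(); W=np.eye(4); W[:3,:3]=R.from_euler('xyz',o["eef_rot"]).as_matrix() if len(o["eef_rot"])==3 else R.from_quat(o["eef_rot"]).as_matrix()
        W[:3,3]=o["ee_pos"]; T=W@np.array(p["T_tool_cam"])
    return K,k1,T
def rays(uv,K,k1):
    uv=np.atleast_2d(np.array(uv,float))
    return cv2.undistortPoints(uv[:,None,:],K,np.array([k1,0,0,0,0.]))[:,0]
def atz(uv,C,z):
    K,k1,T=C; d=np.c_[rays(uv,K,k1),np.ones(len(np.atleast_2d(uv)))]@T[:3,:3].T
    return T[:3,3]+d*((z-T[2,3])/d[:,2])[:,None]
def cloud(mask,depth,C):
    K,k1,T=C; v,u=np.nonzero(mask&(depth>0)); s=rays(np.c_[u,v],K,k1); z=depth[v,u]
    return np.c_[s*z[:,None],z]@T[:3,:3].T+T[:3,3]
def rect(P):
    return cv2.minAreaRect(P[:,:2].astype(np.float32)*1000)
E
cat > a.py <<'E'
from h import *
o=ctrl.get_obs(); print({k:np.round(o[k],3) for k in("time_s","ee_pos","eef_rot","force","grip_width")})
for c in("top","scene"):
    im,d=ctrl.camera(c); cv2.imwrite(f"pics/{c}0.png",im[:,:,::-1]); C=cam(c); print(c,C[2][:3,3].round(3))
    for n in("stone","case","mat","lemon","garlic","mug","tin"):
        r=ctrl.cut_out(c,n)[:1]
        for x in r:
            P=cloud(x["region"],d,C)
            print(n,round(x["score"],2),np.round(x["point"]),len(P), np.median(P,0).round(3) if len(P) else '', np.percentile(P[:,2],[5,50,95]).round(3) if len(P) else '', np.round(rect(P)[0]+rect(P)[1]+(rect(P)[2],)) if len(P)>3 else '')
E
python3 a.py
```

```text
{'time_s': np.float64(0.0), 'ee_pos': array([0.157, 0.527, 0.219]), 'eef_rot': array([-3.14 , -0.   ,  2.853]), 'force': array([-0.236,  0.279,  0.369]), 'grip_width': np.float64(0.094)}
top [ 0.476 -0.003  0.89 ]
stone 0.94 [443. 278.] 2621 [ 0.545 -0.226  0.056] [0.053 0.056 0.058] [ 545. -229.  168.   61.   57.]
case 0.95 [430. 290.] 2193 [ 0.541 -0.219  0.054] [0.007 0.054 0.058] [ 549. -236.  211.   96.   56.]
mat 0.57 [230. 284.] 6363 [0.541 0.185 0.003] [0.001 0.003 0.006] [545. 185. 113. 232.  64.]
lemon 0.91 [290. 170.] 750 [0.755 0.057 0.048] [0.032 0.048 0.057] [760.  59.  70.  56.  80.]
garlic 0.98 [247. 172.] 529 [0.758 0.144 0.037] [0.024 0.037 0.047] [761. 146.  51.  54.  23.]
mug 0.89 [349. 157.] 1933 [ 0.791 -0.058  0.041] [0.024 0.041 0.088] [789. -59.  83.  96.  55.]
tin 0.66 [432. 174.] 1686 [ 0.753 -0.223  0.036] [0.008 0.036 0.04 ] [ 761. -225.   95.   87.   29.]
scene [0.336 0.57  0.713]
stone 0.71 [405. 199.] 1542 [ 0.55  -0.218  0.057] [0.054 0.057 0.059] [ 549. -222.  172.   67.   56.]
case 0.66 [408. 215.] 2498 [ 0.539 -0.19   0.042] [0.009 0.042 0.058] [ 571. -240.  194.  140.   56.]
mat 0.79 [319. 372.] 8347 [0.534 0.19  0.004] [0.002 0.004 0.006] [545. 184. 111. 230.  64.]
lemon 0.65 [246. 254.] 835 [0.753 0.07  0.045] [0.025 0.045 0.058] [775.  42.  66. 102.  39.]
garlic 0.6 [217. 291.] 654 [0.755 0.153 0.035] [0.02  0.035 0.046] [759. 140.  65.  48.  72.]
mug 0.55 [266. 213.] 2070 [ 0.777 -0.043  0.058] [0.011 0.058 0.088] [798. -74.  79. 133.  39.]
tin 0.81 [316. 179.] 1241 [ 0.751 -0.214  0.037] [0.004 0.037 0.04 ] [ 757. -234.  102.   87.   89.]
```

View pics/top0.png

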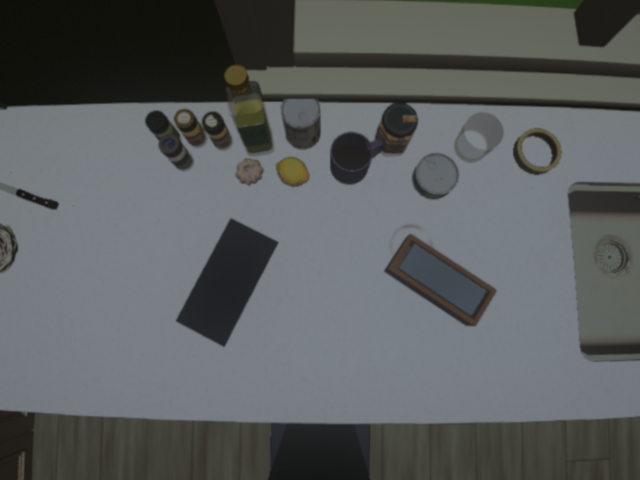

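```bash
cat >> h.py <<'E'
def go(pos,yaw,tilt=0,note=''):
    # tilt: rotation about tool y (rad) after pointing down; prints shift(units of 50mm) and rotvec from present pose
    o=ctrl.get_obs(); Rc=R.from_euler('xyz',o["eef_rot"]); Rt=R.from_euler('xyz',[np.pi,0,yaw])*R.from_rotvec([0,tilt,0])
    s=Rc.inv().apply(np.array(pos)-o["ee_pos"])/.05; r=(Rc.inv()*Rt).as_rotvec()
    print(note,s.round(2),r.round(3),'z axis',Rt.apply([0,0,1]).round(2))
E
python3 -c "
from h import *
go([.579,-.178,.13],.995,0,'A hover')
go([.546,-.228,.25],.995,0,'wrist view')"
```

```text
A hover [-12.11 -11.12   1.79] [ 0.    -0.     1.858] z axis [ 0. -0. -1.]
wrist view [-11.77 -12.26  -0.61] [ 0.    -0.     1.858] z axis [ 0. -0. -1.]
```

The top picture shows the mat around (228,282), running up and to the right, and the case with its stone around (440,280), running down and to the right. Both agree with the measured headings. The bystanders stand in the back row (rows 150–180).

move_arm:
  targets:
    - [-1, -2, -2, -0.6, 0, 0, 0.3]
    - [-1, -4, -4, -0.6, 0, 0, 0.6]
    - [-1, -6, -6, -0.6, 0, 0, 0.9]
    - [-1, -8, -8, -0.6, 0, 0, 1.2]
    - [-1, -10, -10, -0.6, 0, 0, 1.5]
    - [-1, -11.77, -12.26, -0.6, 0, 0, 1.858]
    - [-1, -11.77, -12.26, -0.6, 0, 0, 1.858]
    - [-1, -11.77, -12.26, -0.6, 0, 0, 1.858]
    - [-1, -11.77, -12.26, -0.6, 0, 0, 1.858]
    - [-1, -11.77, -12.26, -0.6, 0, 0, 1.858]
    - [-1, -11.77, -12.26, -0.6, 0, 0, 1.858]
    - [-1, -11.77, -12.26, -0.6, 0, 0, 1.858]

```text
time_s: 2.0
ee_pos: [0.4334, -0.0059, 0.2455]
eef_rot: [3.141, -0.0, 1.046]
force: [0.3, -0.0, 0.5]
grip_width: 0.0022
grip_force: 0.0
```

```bash
python3 -c "
from h import *
go([.546,-.228,.25],.995,0,'wrist view')"
```

```text
wrist view [-2.72  4.17 -0.09] [ 0.001 -0.     0.051] z axis [ 0. -0. -1.]
```

move_arm:
  targets:
    - [-1, -2.72, 4.17, -0.1, 0, 0, 0.05]
    - [-1, -2.72, 4.17, -0.1, 0, 0, 0.05]
    - [-1, -2.72, 4.17, -0.1, 0, 0, 0.05]
    - [-1, -2.72, 4.17, -0.1, 0, 0, 0.05]
    - [-1, -2.72, 4.17, -0.1, 0, 0, 0.05]
    - [-1, -2.72, 4.17, -0.1, 0, 0, 0.05]
    - [-1, -2.72, 4.17, -0.1, 0, 0, 0.05]

```text
time_s: 2.7
ee_pos: [0.5465, -0.2256, 0.2493]
eef_rot: [-3.14, 0.0, 1.001]
force: [-0.5, 0.0, 0.2]
grip_width: 0.0007
grip_force: 0.0
```

```bash
cat > b.py <<'E'
from h import *
o=ctrl.get_obs(); print(np.round(o["ee_pos"],4),np.round(o["eef_rot"],3))
C=cam("wrist"); im,d=ctrl.camera("wrist"); cv2.imwrite("pics/w1.png",im[:,:,::-1])
for n in("stone","case"):
    for x in ctrl.cut_out("wrist",n)[:1]:
        P=cloud(x["region"],d,C); r=rect(P); print(n,x["score"],len(P),np.round(r[0]+r[1]+(r[2],),1),np.percentile(P[:,2],[5,50,95]).round(4),
          'rim', rect(P[P[:,2]>.05]))
    v,u=np.nonzero(x["region"]); Q=atz(np.c_[u,v],C,.056); r=rect(Q); print(' by plane',np.round(r[0]+r[1]+(r[2],),1), u.min(),u.max(),v.min(),v.max())
E
python3 b.py
```

```text
[ 0.5465 -0.2256  0.2493] [-3.14   0.     1.001]
stone 0.81 8391 [ 548.5 -226.8  160.3   61.5   56.4] [0.0541 0.0553 0.0566] rim ((549.4014282226562, -225.86544799804688), (156.8301544189453, 56.367156982421875), 56.71574401855469)
 by plane [ 550.  -225.2  157.4   57.2   56.2] 289 349 135 290
case 0.71 5960 [ 543.9 -234.8  218.    95.2   56.4] [0.0055 0.0546 0.0563] rim ((548.8064575195312, -226.36805725097656), (193.44158935546875, 81.52422332763672), 56.43498229980469)
 by plane [ 549.2 -225.8  193.    82.1   56.4] 275 363 115 306
```

View pics/w1.png

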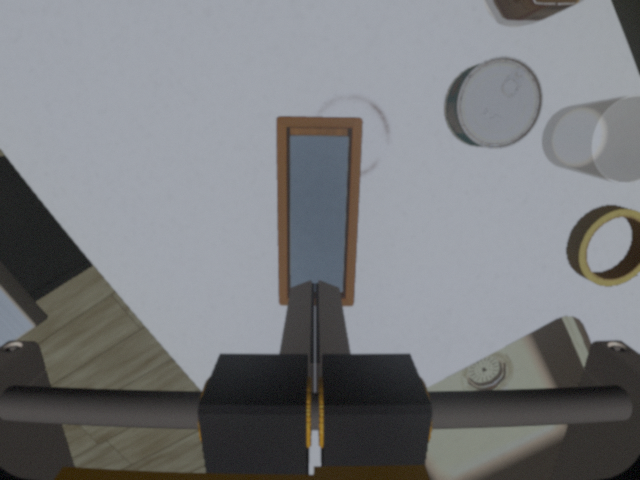

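The wrist picture shows the case around (320,210), upright in the frame, with the stone level in it between columns 289 and 349. The case centre comes out at (0.549,-0.226), heading 56.4°. I will hover over the far end (+60 mm) first.

```bash
python3 -c "
from h import *
go([.582,-.176,.077],.984,0,'A')"
```

```text
A [1.19 0.08 3.47] [ 0.   -0.    0.02] z axis [ 0. -0. -1.]
```

move_arm:
  targets:
    - [-1, 1, 0.08, 0.5, 0, 0, 0.02]
    - [-1, 1.19, 0.08, 1.3, 0, 0, 0.02]
    - [-1, 1.19, 0.08, 2.2, 0, 0, 0.02]
    - [-1, 1.19, 0.08, 2.9, 0, 0, 0.02]
    - [-1, 1.19, 0.08, 3.3, 0, 0, 0.02]
    - [-1, 1.19, 0.08, 3.45, 0, 0, 0.02]
    - [-1, 1.19, 0.08, 3.45, 0, 0, 0.02]
    - [-1, 1.19, 0.08, 3.45, 0, 0, 0.02]

```text
time_s: 3.65
ee_pos: [0.5827, -0.177, 0.0793]
eef_rot: [3.139, -0.001, 0.983]
force: [0.4, 0.3, 0.4]
grip_width: 0.0003
grip_force: 0.0
```

move_arm:
  targets:
    - [-1, 0, 0, 0.03, 0, 0, 0]
    - [-1, 0, 0, 0.06, 0, 0, 0]
    - [-1, 0, 0, 0.08, 0, 0, 0]
    - [-1, 0, 0, 0.08, 0, 0, 0]

```text
time_s: 4.05
ee_pos: [0.5821, -0.1772, 0.0736]
eef_rot: [3.142, 0.0, 0.983]
force: [0.4, -0.4, -0.1]
grip_width: 0.0005
grip_force: 0.0
```

move_arm:
  targets:
    - [-1, 0, 0, 0.02, 0, 0, 0]
    - [-1, 0, 0, 0.04, 0, 0, 0]
    - [-1, 0, 0, 0.06, 0, 0, 0]
    - [-1, 0, 0, 0.06, 0, 0, 0]

```text
time_s: 4.45
ee_pos: [0.582, -0.1771, 0.0704]
eef_rot: [-3.141, 0.0, 0.983]
force: [0.2, -0.2, -0.5]
grip_width: 0.0007
grip_force: 0.0
```

move_arm:
  targets:
    - [-1, 0, 0, 0.02, 0, 0, 0]
    - [-1, 0, 0, 0.02, 0, 0, 0]

```text
time_s: 4.65
ee_pos: [0.5822, -0.1772, 0.0701]
eef_rot: [3.141, -0.0, 0.983]
force: [-3.0, -0.7, 4.5]
grip_width: 0.0
grip_force: 2.5
```

move_arm:
  targets:
    - [-1, 0, 0, 0.02, 0, 0, 0]
    - [-1, 0, 0, 0.02, 0, 0, 0]

```text
time_s: 4.85
ee_pos: [0.5823, -0.1771, 0.0698]
eef_rot: [3.141, -0.0, 0.983]
force: [-5.2, 2.3, 12.0]
grip_width: 0.0005
grip_force: 6.0
```

It bore 12 N without moving, so this end rests hard and the near end must be the one that yields. I will go up and over to it.

move_arm:
  targets:
    - [-1, 0, 0, -0.2, 0, 0, 0]
    - [-1, 0, 0, -0.4, 0, 0, 0]
    - [-1, -0.8, 0, -0.4, 0, 0, 0]
    - [-1, -1.6, 0, -0.4, 0, 0, 0]
    - [-1, -2.4, 0, -0.4, 0, 0, 0]
    - [-1, -2.4, 0, -0.3, 0, 0, 0]
    - [-1, -2.4, 0, -0.1, 0, 0, 0]
    - [-1, -2.4, 0, -0.02, 0, 0, 0]
    - [-1, -2.4, 0, -0.02, 0, 0, 0]

```text
time_s: 5.75
ee_pos: [0.5158, -0.276, 0.0689]
eef_rot: [-3.14, 0.0, 0.984]
force: [-0.2, 0.2, -0.5]
grip_width: 0.0005
grip_force: 0.0
```

move_arm:
  targets:
    - [-1, 0, 0, 0.04, 0, 0, 0]
    - [-1, 0, 0, 0.08, 0, 0, 0]
    - [-1, 0, 0, 0.08, 0, 0, 0]

```text
time_s: 6.05
ee_pos: [0.5157, -0.2769, 0.0656]
eef_rot: [3.141, 0.0, 0.983]
force: [-0.6, -0.6, 1.4]
grip_width: 0.0003
grip_force: 0.7
```

move_arm:
  targets:
    - [-1, 0, 0, 0.06, 0, 0, 0]
    - [-1, 0, 0, 0.12, 0, 0, 0]
    - [-1, 0, 0, 0.18, 0, 0, 0]
    - [-1, 0, 0, 0.2, 0, 0, 0]
    - [-1, 0, 0, 0.2, 0, 0, 0]

```text
time_s: 6.55
ee_pos: [0.5154, -0.2769, 0.0553]
eef_rot: [-3.141, -0.0, 0.983]
force: [-1.8, -2.2, 2.4]
grip_width: 0.0005
grip_force: 1.1
```

move_arm:
  targets:
    - [-1, 0, 0, 0.03, 0, 0, 0]
    - [-1, 0, 0, 0.03, 0, 0, 0]

```text
time_s: 6.75
ee_pos: [0.5156, -0.277, 0.0546]
eef_rot: [3.141, -0.0, 0.983]
force: [-4.0, -2.0, 7.9]
grip_width: -0.0001
grip_force: 4.5
```

move_arm:
  targets:
    - [-1, 0, 0, 0.02, 0, 0, 0]
    - [-1, 0, 0, 0.02, 0, 0, 0]

```text
time_s: 6.95
ee_pos: [0.5157, -0.2771, 0.0542]
eef_rot: [3.141, 0.0, 0.983]
force: [-6.4, -1.2, 14.9]
grip_width: 0.0006
grip_force: 7.6
```

It is at the stop. I will back up, open the gripper and look at the tilt.

move_arm:
  targets:
    - [-1, 0, 0, -0.4, 0, 0, 0]
    - [-1, 0, 0, -0.9, 0, 0, 0]
    - [1, 0, 0, -1.8, 0, 0, 0]
    - [1, 0, 0, -2.7, 0, 0, 0]
    - [1, 0, 0, -3.4, 0, 0, 0]
    - [1, 0, 0, -3.4, 0, 0, 0]
    - [1, 0, 0, -3.4, 0, 0, 0]

```text
time_s: 7.65
ee_pos: [0.5156, -0.2766, 0.2229]
eef_rot: [-3.142, -0.001, 0.983]
force: [-0.5, 0.1, 0.2]
grip_width: 0.0368
grip_force: 0.0
```

```bash
cat > c.py <<'E'
from h import *
o=ctrl.get_obs(); print(np.round(o["ee_pos"],4),np.round(o["eef_rot"],3))
C=cam("wrist"); im,d=ctrl.camera("wrist"); cv2.imwrite("pics/w2.png",im[:,:,::-1])
x=ctrl.cut_out("wrist","stone")[0]; m=cv2.erode(x["region"].astype(np.uint8),np.ones((5,5)))>0
P=cloud(m,d,C); print(x["score"],len(P))
c=np.array([.549,-.226]); a=.984; D=np.array([np.cos(a),np.sin(a)])
s=(P[:,:2]-c)@D; w=(P[:,:2]-c)@[-D[1],D[0]]
for k in np.arange(-.09,.09,.015):
    q=(s>=k)&(s<k+.015)
    if q.sum()>5: print(round(k+.0075,4),np.median(P[q,2]).round(4),w[q].min().round(3),w[q].max().round(3))
i=(s>-.06)&(s<.065); f=np.polyfit(s[i],P[i,2],1); print('tilt',np.arctan(f[0]),f,'s range',s.min(),s.max())
E
python3 c.py
```

```text
[ 0.5156 -0.2766  0.2229] [-3.142e+00 -1.000e-03  9.830e-01]
0.57 9998
-0.0825 0.0326 -0.025 0.026
-0.0675 0.036 -0.026 0.026
-0.0525 0.0406 -0.026 0.026
-0.0375 0.0453 -0.026 0.025
-0.0225 0.0499 -0.026 0.026
-0.0075 0.0545 -0.026 0.026
0.0075 0.0591 -0.026 0.026
0.0225 0.0641 -0.026 0.026
0.0375 0.0685 -0.027 0.026
0.0525 0.0732 -0.027 0.027
0.0675 0.0765 -0.027 0.026
tilt 0.300127505254357 [0.30947596 0.05684851] s range -0.08239515955290133 0.06982518687784342
```

Tilt measures 0.300 rad with the far end raised. I will grasp with the tool square to the stone's top face, 72 mm along from the centre.

```bash
python3 -c "
from h import *
D=np.array([.5539,.8326,0]); c=np.array([.549,-.226,0]); p=c+.0614*D+[0,0,.0742]
n=-.2955*D+[0,0,.9553]; print(p)
go(p+.07*n,.984,.3,'pre'); go(p,.984,.3,'grasp')"
```

```text
[ 0.58300946 -0.17487836  0.0742    ]
pre [2.03 0.01 1.61] [-0.002  0.3   -0.001] z axis [ 0.16  0.25 -0.96]
grasp [2.44 0.01 2.95] [-0.002  0.3   -0.001] z axis [ 0.16  0.25 -0.96]
```

move_arm:
  targets:
    - [1, 0.8, 0, 0.4, 0, 0.12, 0]
    - [1, 1.6, 0, 0.8, 0, 0.24, 0]
    - [1, 2.03, 0, 1.2, 0, 0.3, 0]
    - [1, 2.03, 0, 1.6, 0, 0.3, 0]
    - [1, 2.03, 0, 1.61, 0, 0.3, 0]
    - [1, 2.03, 0, 1.61, 0, 0.3, 0]
    - [1, 2.03, 0, 1.61, 0, 0.3, 0]

```text
time_s: 8.45
ee_pos: [0.5721, -0.1928, 0.1434]
eef_rot: [3.141, -0.3, 0.983]
force: [-0.8, 0.4, -0.4]
grip_width: 0.0941
grip_force: 0.0
```

```bash
python3 -c "
from h import *
go([.583,-.1749,.0742],.984,.3,'grasp'); print(ctrl.get_obs()['grip_width'])"
```

```text
grasp [-0.01 -0.02  1.45] [ 0.001  0.    -0.001] z axis [ 0.16  0.25 -0.96]
0.09406039626113143
```

move_arm:
  targets:
    - [1, 0, 0, 0.4, 0, 0, 0]
    - [1, 0, 0, 0.8, 0, 0, 0]
    - [1, 0, 0, 1.15, 0, 0, 0]
    - [1, 0, 0, 1.35, 0, 0, 0]
    - [1, 0, 0, 1.44, 0, 0, 0]
    - [1, 0, 0, 1.44, 0, 0, 0]
    - [1, 0, 0, 1.44, 0, 0, 0]

```text
time_s: 9.15
ee_pos: [0.5839, -0.1752, 0.0748]
eef_rot: [3.14, -0.3, 0.983]
force: [0.8, 0.1, -0.7]
grip_width: 0.0941
grip_force: 0.0
```

move_arm:
  targets:
    - [0.3, 0, 0, 0, 0, 0, 0]
    - [0.15, 0, 0, 0, 0, 0, 0]
    - [0.0, 0, 0, 0, 0, 0, 0]
    - [-0.3, 0, 0, 0, 0, 0, 0]
    - [-0.5, 0, 0, 0, 0, 0, 0]
    - [-0.5, 0, 0, 0, 0, 0, 0]
    - [-0.5, 0, 0, 0, 0, 0, 0]
  grip_force: 20

```text
time_s: 9.85
ee_pos: [0.5836, -0.1749, 0.0739]
eef_rot: [3.142, -0.3, 0.983]
force: [0.0, -0.6, 0.4]
grip_width: 0.0562
grip_force: 20.0
```

move_arm:
  targets:
    - [-0.5, 0, 0, 0, 0, 0, 0]
    - [-0.5, 0, 0, 0, 0, 0, 0]
    - [-0.5, 0.03, 0, -0.1, 0, 0, 0]
    - [-0.5, 0.06, 0, -0.19, 0, 0, 0]
    - [-0.5, 0.12, 0, -0.38, 0, 0, 0]
    - [-0.5, 0.18, 0, -0.57, 0, 0, 0]
    - [-0.5, 0.24, 0, -0.76, 0, 0, 0]
    - [-0.5, 0.3, 0, -0.96, 0, 0, 0]
    - [-0.5, 0.36, 0, -1.15, 0, 0, 0]
    - [-0.5, 0.45, 0, -1.43, 0, 0, 0]
    - [-0.5, 0.59, 0, -1.91, 0, 0, 0]
    - [-0.5, 0.59, 0, -1.91, 0, 0, 0]
  grip_force: 45

```text
time_s: 11.05
ee_pos: [0.5848, -0.1754, 0.1777]
eef_rot: [3.136, -0.301, 0.984]
force: [-0.3, 0.6, -2.0]
grip_width: 0.0557
grip_force: 45.0
```

```bash
python3 -c "
from h import *
go([.585,-.175,.17],.984,0,'level')"
```

```text
level [-0.04 -0.    0.15] [ 0.006 -0.301 -0.   ] z axis [ 0. -0. -1.]
```

move_arm:
  targets:
    - [-0.5, 0, 0, 0, 0, -0.1, 0]
    - [-0.5, 0, 0, 0, 0, -0.2, 0]
    - [-0.5, 0, 0, 0, 0, -0.3, 0]
    - [-0.5, 0, 0, 0, 0, -0.3, 0]
    - [-0.5, 0, 0, 0, 0, -0.3, 0]

```text
time_s: 11.55
ee_pos: [0.5836, -0.1743, 0.1731]
eef_rot: [-3.141, -0.003, 0.984]
force: [-0.1, -0.9, -2.1]
grip_width: 0.0558
grip_force: 45.0
```

```bash
python3 -c "
from h import *
go([.48,.217,.17],2.688,0,'over')"
```

```text
over [ 5.37 -6.06  0.08] [ 1.000e-03 -3.000e-03 -1.704e+00] z axis [ 0.  0. -1.]
```

move_arm:
  targets:
    - [-0.5, 0.3, -0.35, 0, 0, 0, -0.1]
    - [-0.5, 0.7, -0.8, 0, 0, 0, -0.22]
    - [-0.5, 1.15, -1.3, 0, 0, 0, -0.36]
    - [-0.5, 1.6, -1.8, 0, 0, 0, -0.5]
    - [-0.5, 2.05, -2.3, 0, 0, 0, -0.64]
    - [-0.5, 2.5, -2.8, 0, 0, 0, -0.78]
    - [-0.5, 2.95, -3.3, 0, 0, 0, -0.92]
    - [-0.5, 3.4, -3.8, 0, 0, 0, -1.06]
    - [-0.5, 3.85, -4.3, 0, 0, 0, -1.2]
    - [-0.5, 4.3, -4.8, 0, 0, 0, -1.34]
    - [-0.5, 4.75, -5.3, 0, 0, 0, -1.48]
    - [-0.5, 5.1, -5.7, 0, 0, 0, -1.6]

```text
time_s: 12.75
ee_pos: [0.4873, 0.1964, 0.1736]
eef_rot: [3.14, -0.002, 2.588]
force: [0.3, -0.1, -2.4]
grip_width: 0.0559
grip_force: 45.0
```

```bash
python3 -c "
from h import *
go([.48,.217,.1],2.688,0,'over')"
```

```text
over [0.34 0.27 1.47] [ 0.002 -0.002 -0.1  ] z axis [ 0.  0. -1.]
```

move_arm:
  targets:
    - [-0.5, 0.2, 0.15, 0.2, 0, 0, -0.05]
    - [-0.5, 0.34, 0.27, 0.6, 0, 0, -0.1]
    - [-0.5, 0.34, 0.27, 1.0, 0, 0, -0.1]
    - [-0.5, 0.34, 0.27, 1.3, 0, 0, -0.1]
    - [-0.5, 0.34, 0.27, 1.4, 0, 0, -0.1]
    - [-0.5, 0.34, 0.27, 1.4, 0, 0, -0.1]
    - [-0.5, 0.34, 0.27, 1.4, 0, 0, -0.1]

```text
time_s: 13.45
ee_pos: [0.481, 0.2155, 0.1043]
eef_rot: [3.141, 0.0, 2.682]
force: [0.5, 0.3, -2.5]
grip_width: 0.0556
grip_force: 45.0
```

```bash
cat > e.py <<'E'
from h import *
import sys
o=ctrl.get_obs(); print(o["time_s"],np.round(o["ee_pos"],4),np.round(o["eef_rot"],3))
mc=np.array([.545,.185]); D=np.array([np.cos(2.688),np.sin(2.688)])
for cn in("wrist","scene"):
    C=cam(cn); im,d=ctrl.camera(cn); cv2.imwrite(f"pics/{cn}{sys.argv[1]}.png",im[:,:,::-1])
    for x in ctrl.cut_out(cn,"stone")[:1]:
        m=cv2.erode(x["region"].astype(np.uint8),np.ones((5,5)))>0
        P=cloud(m,d,C); P=P[np.abs(P[:,2]-np.median(P[:,2]))<.03]; r=rect(P); s=(P[:,:2]-mc)@D; w=(P[:,:2]-mc)@[-D[1],D[0]]
        q=np.c_[s,w,np.ones(len(s))]; f=np.linalg.lstsq(q,P[:,2],rcond=None)[0]
        print(cn,x["score"],len(P),np.round(r[0]+r[1]+(r[2],),1),'slopes,z0',f.round(4),'s',s.min().round(3),s.max().round(3),'w',w.min().round(3),w.max().round(3))
E
python3 e.py 3
```

```text
13.45 [0.481  0.2155 0.1043] [3.141 0.    2.682]
wrist 0.91 14833 [525.1 193.4  54.8 114.8  63.8] slopes,z0 [-0.0184 -0.0015  0.1059] s -0.036 0.079 w -0.026 0.028
scene 0.67 877 [543.9 186.6  51.5 154.7  63.6] slopes,z0 [-0.0037  0.0138  0.1069] s -0.076 0.079 w -0.026 0.025
```

The stone hangs level over the mat, centred to about 1 mm and aligned with it. Its underside is about 18 mm below the TCP, so I expect touchdown at a TCP height of about 0.021.

move_arm:
  targets:
    - [-0.5, 0, 0, 0.3, 0, 0, 0]
    - [-0.5, 0, 0, 0.7, 0, 0, 0]
    - [-0.5, 0, 0, 1.1, 0, 0, 0]
    - [-0.5, 0, 0, 1.35, 0, 0, 0]
    - [-0.5, 0, 0, 1.5, 0, 0, 0]
    - [-0.5, 0, 0, 1.57, 0, 0, 0]
    - [-0.5, 0, 0, 1.57, 0, 0, 0]
    - [-0.5, 0, 0, 1.57, 0, 0, 0]

```text
time_s: 14.45
ee_pos: [0.481, 0.216, 0.0259]
eef_rot: [3.141, 0.001, 2.683]
force: [0.0, -0.2, -2.3]
grip_width: 0.0555
grip_force: 45.0
```

move_arm:
  targets:
    - [-0.5, 0, 0, 0.02, 0, 0, 0]
    - [-0.5, 0, 0, 0.04, 0, 0, 0]
    - [-0.5, 0, 0, 0.04, 0, 0, 0]

```text
time_s: 14.75
ee_pos: [0.4807, 0.2159, 0.0234]
eef_rot: [3.141, 0.0, 2.683]
force: [0.5, -0.2, -2.5]
grip_width: 0.0557
grip_force: 45.0
```

move_arm:
  targets:
    - [-0.5, 0, 0, 0.02, 0, 0, 0]
    - [-0.5, 0, 0, 0.03, 0, 0, 0]
    - [-0.5, 0, 0, 0.03, 0, 0, 0]

```text
time_s: 15.05
ee_pos: [0.4806, 0.2159, 0.0217]
eef_rot: [-3.142, -0.0, 2.683]
force: [-0.5, -0.2, -2.4]
grip_width: 0.0552
grip_force: 45.0
```

move_arm:
  targets:
    - [-0.5, 0, 0, 0.02, 0, 0, 0]
    - [-0.5, 0, 0, 0.02, 0, 0, 0]

```text
time_s: 15.25
ee_pos: [0.4807, 0.2159, 0.0207]
eef_rot: [3.142, 0.0, 2.683]
force: [0.7, -0.9, -0.7]
grip_width: 0.0556
grip_force: 45.0
```

move_arm:
  targets:
    - [-0.5, 0, 0, 0.01, 0, 0, 0]
    - [-0.5, 0, 0, 0.01, 0, 0, 0]
    - [-0.5, 0, 0, 0.01, 0, 0, 0]
  grip_force: 10

```text
time_s: 15.55
ee_pos: [0.4807, 0.2159, 0.0204]
eef_rot: [3.141, 0.0, 2.683]
force: [-1.0, -0.4, 1.6]
grip_width: 0.0555
grip_force: 10.0
```

move_arm:
  targets:
    - [0.3, 0, 0, 0, 0, 0, 0]
    - [0.5, 0, 0, 0, 0, 0, 0]
    - [0.7, 0, 0, 0, 0, 0, 0]
    - [0.7, 0, 0, 0, 0, 0, 0]
    - [0.7, 0, 0, 0, 0, 0, 0]
  grip_force: 3

```text
time_s: 16.05
ee_pos: [0.4807, 0.2158, 0.0203]
eef_rot: [-3.142, -0.0, 2.683]
force: [-0.3, 0.5, -0.6]
grip_width: 0.0801
grip_force: 0.0
```

move_arm:
  targets:
    - [0.7, 0, 0, -0.2, 0, 0, 0]
    - [0.7, 0, 0, -0.6, 0, 0, 0]
    - [0.7, 0, 0, -1.2, 0, 0, 0]
    - [0.7, 0, 0, -2, 0, 0, 0]
    - [0.7, 0, 0, -2.8, 0, 0, 0]
    - [0.7, 0, 0, -3.4, 0, 0, 0]
    - [0.7, 0, 0, -3.4, 0, 0, 0]
    - [0.7, 0, 0, -3.4, 0, 0, 0]

```text
time_s: 16.85
ee_pos: [0.4806, 0.2158, 0.1908]
eef_rot: [3.141, 0.001, 2.683]
force: [-0.2, -0.1, 0.6]
grip_width: 0.0798
grip_force: 0.0
```

```bash
python3 e.py 4; python3 -c "
from h import *
im,d=ctrl.camera('top'); cv2.imwrite('pics/top4.png',im[:,:,::-1])"
```

```text
16.85 [0.4806 0.2158 0.1908] [3.141e+00 1.000e-03 2.683e+00]
wrist 0.58 7736 [544.8 184.1  52.4 158.7  63.7] slopes,z0 [-0.0009 -0.0005  0.0222] s -0.08 0.079 w -0.026 0.027
scene 0.8 2596 [543.9 185.9  53.5 157.3  63.8] slopes,z0 [0.0001 0.0103 0.0236] s -0.077 0.08 w -0.027 0.026
```

View pics/scene4.png

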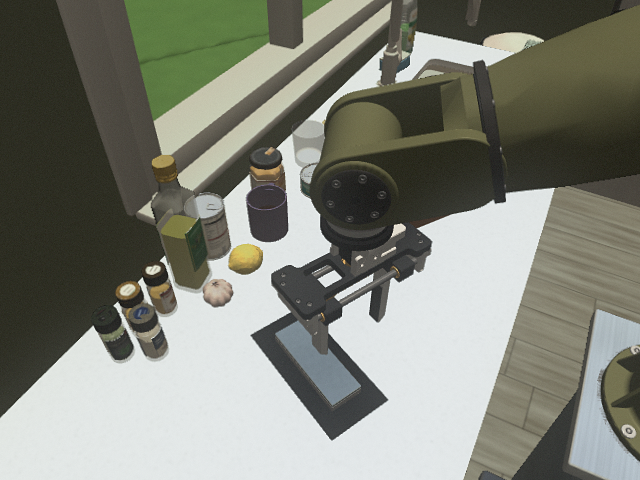

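The scene picture shows the stone lying flat in the middle of the mat, around (318,360), with the gripper clear above it. The lemon, garlic and mug stand where they were; the arm hides most of the tin, but it never went near it.

```bash
python3 -c "
from station import ctrl
print(ctrl.hand_in())"
```

```text
the job is handed in; nothing more can be done
None
```

The stone lies flat and released in the middle of the mat, within about 1 mm of centre and aligned with its length; I handed the job in at about 17 s, but no verdict came back.

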